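Pack a small canvas into the storage rack

ROBOT

A 6-joint arm with a two-finger parallel gripper is mounted at the origin on a cart in front of the work surface, level with it; the furniture and walls round the work are solid. World frame = base frame: x ahead of the robot, y to its left, z up, the work surface at z = 0. Lengths are in m, angles in degrees, forces in N, time in s.
With the tool pointing down it reaches from about 0.375 to 0.9 m from the base axis. Payload 3.1 kg.
Tool frame: the origin (TCP) lies between the finger pads; the fingertips stand 11 mm ahead of it and the grasp point (between the pads) lies 8 mm behind it; z points along the fingers, y is the line along which they close (so a half turn about z gives the same grasp; the last joint's range is limited). The gripper opens to 87 mm and grips with 3 to 60 N. Pads are 19 mm wide; open, the fingers measure 117 mm over their backs; the gripper's body (75 mm by 190 mm) begins 51 mm behind the grasp point.
Start: joints at [-82.248, 30.224, 82.088, -0, 67.689, -10.227], TCP at [0.193, -0.594, 0.209] pointing down, gripper open.
Joint ranges: [-176.69, 176.69], [-43.24, 126.21], [12.49, 139.97], [-82, 262], [0, 151.66], [-163.58, 163.58]. Speed limits (degrees/s): [159.86, 159.86, 180, 180, 180, 180].

INTERFACE

Orientations are given as a 3x3 rotation matrix whose columns are the frame's x, y, z axes.
In Python, from rig import bot, viewer, workorder, nets gives the robot as it stands. The module is installed in compiled form; this text tells all that it offers.
- The arm moves only by the tool move_arm, never from a script. Its argument "increments" is a list of rows, each a list of 7 numbers: the shift along the tool's x, y, z normalised to -1 to 1, where 1 is 0.3 m, then the turn, a rotation vector about the tool's x, y, z normalised to -1 to 1, where 1 is pi rad, then the opening, from 0 (shut) to 1 (fully open). In form: [[tx, ty, tz, wx, wy, wz, grip], ...]. A call has 1 to 10 rows; each row is the pose to reach, as a shift and turn from the pose commanded when the call began, along the tool's axes at that moment, turning the shorter way round; what a row does not reach only later rows make up. A row lasts 1/12 s, in which the tool goes at most 41.7 mm and 7.16 degrees, less where a joint would pass 70% of its speed; a pose out of reach is approached as far as the arm can. A call with a number of a shift or a turn outside -1 to 1 is refused whole. A call with a gripper value outside its range is refused whole. The fingers move at their own pace and stop on an object; the grip force is fixed at half the most. Time passes only in rows, so rows that repeat a pose let the fingers close. It gives the time, the measured TCP pose, the force, the opening and the grip force at its end, in the units of the state.
- bot.read_state(): the state, without advancing time (a new reading comes with each control period).
- viewer.capture(name): name is "side" or "top" or "wrist"; returns a dict with "image" (420x560x3 uint8, blue, green, red), "K" (3x3 intrinsics, pixels), "eye" and "orientation" of the camera in the world. Camera axes: x right, y up, looking along -z (the intrinsics and any distortion apply to the point x, -y, -z); pixel columns grow to the right and rows downward; lengths in m; the calibration is good to about 2 mm. A picture is of the moment at which its call begins. There is no depth.
- workorder.hand_in(): hands the job in; it is judged then, once.
Trained networks look in the newest picture that a camera, given by its name, has taken for a name from the list of things; names that differ only in an ending like _2 or _b are one class to them, and where a whole thing is asked for, a point or a joint stands for the part that bears it (a point fixed in the world has none). Each returns a list of dicts, best first, with "conf" (0 to 1); they miss things now and then, are a little off and sometimes report something else, mostly with a low value. They report only what shows in the picture. A call takes as long as a camera call. They do not tell look-alikes from the thing itself.
- nets.find_in(camera, thing): "location" ([column, row] in pixels, amid what is visible of it).
The state is a dict: "time_s": time; "joint_positions": joint angles; "qvel": joint speeds; "tau": joint torques, N m; "position": TCP position; "tcp_rot": TCP orientation; "force": force on the tool from outside, world axes, zero at the start; "moment": the same for the moment, N m; "opening": opening from 0.0 (shut) to 1.0 (fully open); "grasp_force": force on a finger pad.
Only numpy, scipy, OpenCV 4.12 (cv2) and the standard library are available. Lean on these libraries where they do the work, as an engineer would, in place of code of your own. Each camera call takes 0.05 s, during which the arm holds its last target. There are 200 camera calls.

TASK

One small square canvas already stands in the wooden rack against its end wall. Take the loose canvas of the same square shape from the table, stand it upright in the rack between the racked one and the sliding stop, facing along the row like its neighbour, then slide the stop up until both canvases are held snugly against the end wall. Leave the tall narrow canvas where it stands.

Things in the scene. Friction and masses are not known exactly. Their poses are not given: they have to be found in the camera images.
- canvas_mid (a point): Centre (half-way up) of the loose square stretched canvas, 90 mm wide (its x), 24 mm thick (its y), 90 mm tall (its z), 0.1 to 0.2 kg, white front and edges, bare wooden stretcher bars on the back (-y). It stands on its edge on the table, to the right of the rack; either face may point to the wall once racked.
- racked_mid (a point): Centre (half-way up) of an identical loose square canvas (90 x 24 x 90 mm, same axes) that already stands in the rack, flat against the end wall.
- tall_mid (a point): Centre (half-way up) of a tall narrow canvas of the same make, 60 mm wide (x), 24 mm thick (y), 130 mm tall, standing loose on the table near the square one (the two may have changed places). Not to be moved.
- rack: Wooden rack fixed to the table. Origin: on the table, on the channel's centre line; y runs along the row to the end wall, z up. Floor 12 mm above the table, y = -144 to +126 mm. Side rails, 16 mm above the floor, leave a channel 120 mm wide (x = +-60 mm). The end wall's inner face is at y = +110 mm; the wall is 16 mm thick and rises 110 mm above the floor.
- stop (a joint): Slide of the stop along the rack, 0 to 0.195 m, growing towards the end wall (+y of the rack). The stop's front face is at rack y = -0.095 m + this value. It starts at 0.01 to 0.045 and stays where it is left; moving it takes about 2 N, plus 1 to 2 N for canvases pushed along. With two canvases snug it reads about 0.157.
- stop_grip (a point): Middle of the stop's handle; axes as the rack. The stop is a brown upright board 100 mm wide, 14 mm thick (rack y), top 107 mm above the table; on it a handle 50 mm wide, 14 mm thick rises to 159 mm. This point: mid-thickness (7 mm behind the front face), 134 mm above the table. The handle clears the 102 mm high racked canvases, so it can be pinched from above or pushed from behind.
Mind the look-alikes: they are no part of the job. Leave any black look-alike of the part that bears racked_mid alone.

How it is judged:
By the outcome, as a careful person would: the job done as asked, in the order asked, and still so for the second after the job is handed in, with the robot touching nothing.
It also fails if it takes over 54 s, if anything falls off the work surface, if the arm or the gripper's body presses on something with over 40 N, if the wrist force passes 120 N, or if a joint passes its speed limit or range.

## Working session

There is one attempt and no reset: what is moved stays moved. The work goes in short steps, Python scripts to look and compute and a tool call to move; the robot and the scene stay as the last step left them, time stands still between calls to the robot, and variables do not carry over. Pictures are saved under pics/ and viewed, at most 10 in all, crops included, and the job is handed in when it is done.

Besides the shell and the picture viewer there is one more tool, called after ">>>" as name(argument=value, ...) on one line, values as JSON. move_arm: Moves the arm, as the interface text tells. Its arguments: {"type":"object","properties":{"increments":{"type":"array"}},"required":["increments"]}

```bash
mkdir -p pics
cat > h.py <<'E'
import numpy as np, cv2
from rig import bot, viewer, workorder, nets
def cap(n,save=None):
    c=viewer.capture(n)
    if save: cv2.imwrite('pics/'+save,c['image'])
    return c
def ray(c,p):
    K=c['K'];d=np.linalg.inv(K)@[p[0],p[1],1];d=np.array([d[0],-d[1],-d[2]])
    return np.array(c['eye']),np.array(c['orientation'])@d
def atz(c,p,z):
    e,d=ray(c,p);return e+d*(z-e[2])/d[2]
def proj(c,X):
    v=np.array(c['orientation']).T@(np.array(X)-c['eye']);q=np.array(c['K'])@[v[0],-v[1],-v[2]];return q[:2]/q[2]
def tri(c1,p1,c2,p2):
    (a,u),(b,v)=ray(c1,p1),ray(c2,p2);u/=np.linalg.norm(u);v/=np.linalg.norm(v)
    s=np.linalg.lstsq(np.c_[u,-v],b-a,rcond=None)[0];A=a+s[0]*u;B=b+s[1]*v
    return (A+B)/2,np.linalg.norm(A-B)
E
python3 - <<'E'
from h import *
cs={n:cap(n,n+'0.png') for n in('side','top')}
ims=[]
for n,c in cs.items():
    print(n,np.round(c['eye'],3),np.round(c['orientation'],3).tolist(),np.round(c['K'],1).tolist())
    for t in('canvas_mid','racked_mid','tall_mid','rack','stop','stop_grip'):
        print(n,t,[(np.round(d['location']).tolist(),round(d['conf'],2)) for d in nets.find_in(n,t)])
s=bot.read_state();print(s['time_s'],s['position'],np.round(s['tcp_rot'],3).tolist(),s['opening'])
E
```

```text
side [0.036 0.993 0.538] [[-0.915, 0.153, -0.374], [-0.404, -0.316, 0.859], [0.013, 0.936, 0.351]] [[470.1, 0.0, 277.9], [0.0, 470.1, 210.1], [0.0, 0.0, 1.0]]
side canvas_mid [([327.0, 210.0], 0.8)]
side racked_mid [([253.0, 315.0], 0.83), ([277.0, 189.0], 0.52)]
side tall_mid [([280.0, 189.0], 0.73)]
side rack [([258.0, 253.0], 0.88)]
side stop [([270.0, 224.0], 0.95)]
side stop_grip [([273.0, 227.0], 0.63)]
top [ 0.381 -0.007  1.665] [[-0.01, 0.997, -0.074], [-1.0, -0.008, 0.019], [0.018, 0.074, 0.997]] [[539.0, 0.0, 279.7], [0.0, 539.0, 213.2], [0.0, 0.0, 1.0]]
top canvas_mid [([364.0, 235.0], 0.92), ([263.0, 207.0], 0.3)]
top racked_mid [([164.0, 253.0], 0.94), ([223.0, 200.0], 0.86), ([283.0, 216.0], 0.7)]
top tall_mid [([359.0, 182.0], 0.83)]
top rack [([260.0, 207.0], 0.88)]
top stop [([285.0, 219.0], 0.93)]
top stop_grip [([280.0, 213.0], 0.65)]
0.7 [ 0.19293953 -0.59446488  0.20928915] [[0.951, 0.309, 0.0], [0.309, -0.951, -0.0], [0.0, 0.0, -1.0]] 0.9981574436133585
```

View pics/side0.png

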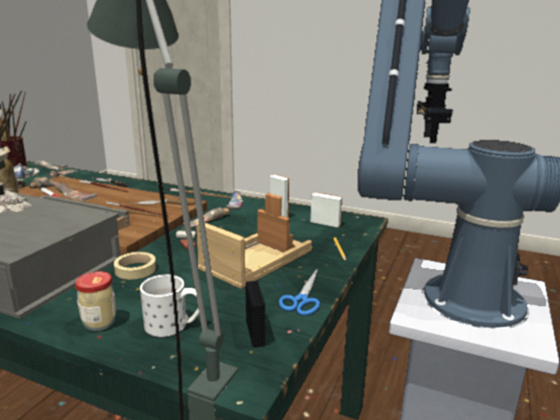

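View pics/top0.png

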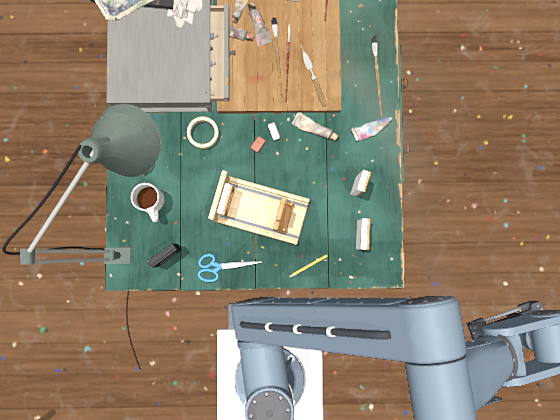

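Side view: white square canvas at (327,210), tall one at (280,189), rack at (258,253), stop at (273,220), black look-alike at (255,315). Top view: loose square at (364,235), tall at (361,182), racked one at (223,200), black look-alike at (164,253). Candidates for canvas_mid: (364,235) white and wide; (361,182) narrow and tall; (164,253) black; (223,200) already racked. I choose (364,235) and check it in a close crop.

Run:
```python
import cv2,numpy as np
a=cv2.resize(cv2.imread('pics/top0.png')[160:260,200:390],None,fx=4.2,fy=4.2,interpolation=cv2.INTER_CUBIC)
for i in range(0,190,20):cv2.putText(a,str(200+i),(int(i*4.2),10),0,.35,(255,255,255));a[12:18,int(i*4.2)]=255
for i in range(0,100,20):cv2.putText(a,str(160+i),(0,int(i*4.2)+4),0,.35,(0,255,255))
cv2.imwrite('pics/crop1.png',a)
```

```text
(no output)
```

View pics/crop1.png

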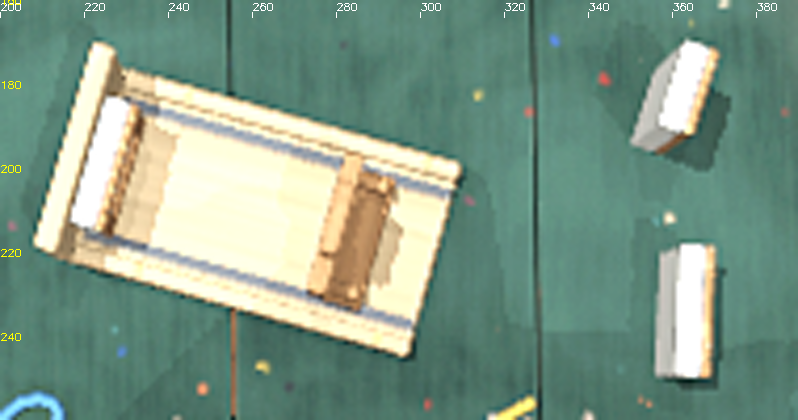

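Crop: the loose square canvas's top edge runs from about (366,218) to (366,250), wood side right; the tall narrow one is at (361,182) and turned. The choice (364,235) holds. Rack wall outer edge mid ≈ (215,193.6), open end mid ≈ (303.3,221.4).

```bash
cat >> h.py <<'E'
def toolinc(P,R,s=None):
    "rows' shift/turn to reach pose P,R from measured"
    from scipy.spatial.transform import Rotation as Ro
    s=s or bot.read_state();R0=np.array(s['tcp_rot'])
    return np.round(np.r_[R0.T@(np.array(P)-s['position'])/.3,Ro.from_matrix(R0.T@R).as_rotvec()/np.pi],4)
def down(a):  # tool pointing down, closing line (tool y) at world angle a (deg)
    a=np.radians(a);y=np.array([np.cos(a),np.sin(a),0]);z=np.array([0,0,-1.]);return np.c_[np.cross(y,z),y,z]
E
python3 - <<'E'
from h import *
c=cap('top');f=lambda x,y:(200+x/4.2-.4,160+y/4.2-.4)
w=atz(c,f(63,141),.122);e=atz(c,f(434,259),.028)
print('wall',w,'end',e,'len',np.linalg.norm((w-e)[:2]))
u=(w-e)[:2]/np.linalg.norm((w-e)[:2]);o=(w+e)[:2]/2+u*.009
print('u',u,'ang',np.degrees(np.arctan2(u[1],u[0])),'origin',o)
cor=[atz(c,f(*p),.09)[:2] for p in((680,243),(717,246),(711,378),(673,378))]
print('canvas',np.round(cor,4).tolist(),np.mean(cor,0))
tc=[atz(c,f(*p),.13)[:2] for p in((688,40),(719,52),(690,135),(658,127))];print('tall',np.round(tc,3).tolist())
for p in((360,155),(345,155),(312,292),(385,180),(395,180),(360,310)):
    X=atz(c,f(*p),.107)[:2]-o;print('stop pt',p,'rack y',X@u,'x',X@[u[1],-u[0]])
cs=cap('side');t=[nets.find_in('side',n)[0]['location'] for n in('canvas_mid','stop_grip')]
nets_top=[nets.find_in('top',n)[0]['location'] for n in('canvas_mid','stop_grip')]
for a,b in zip(t,nets_top):
    X,g=tri(cs,a,c,b);print(X,g,'rack y',(X[:2]-o)@u)
for y in(-.085,-.05): print('pred side handle top',y,proj(cs,np.r_[o+u*(y-.007),.159]),'top',proj(c,np.r_[o+u*(y-.007),.159]))
ca=np.mean(cor,0);a=np.subtract(cor[3],cor[0]);ang=np.degrees(np.arctan2(a[1],a[0]));print('canvas long ang',ang)
E
```

```text
wall [0.5539211  0.14953727 0.122     ] end [ 0.47642296 -0.10919324  0.028     ] len 0.27008783059001074
u [0.28693678 0.95794952] ang 73.32534588621432 origin [0.51775446 0.02879356]
canvas [[0.4825, -0.2776], [0.4802, -0.3035], [0.3882, -0.2973], [0.3884, -0.2708]] [ 0.43482592 -0.28731478]
tall [[0.619, -0.279], [0.611, -0.3], [0.554, -0.279], [0.56, -0.257]]
stop pt (360, 155) rack y -0.07166042721762508 x 0.049179690457042256
stop pt (345, 155) rack y -0.061694707651338394 x 0.04627842277771683
stop pt (312, 292) rack y -0.06617102312691531 x -0.05114466554574871
stop pt (385, 180) rack y -0.09307232711678942 x 0.037320731742125524
stop pt (395, 180) rack y -0.09971515233596226 x 0.03925314918216618
stop pt (360, 310) rack y -0.10135343677075649 x -0.05385147721168109
[ 0.43685358 -0.28529964  0.0444379 ] 0.014894498833146627 rack y -0.32409886682982
[ 0.49257846 -0.03958488  0.06697328] 0.007965880256006528 rack y -0.0727270122495141
pred side handle top -0.085 [279.01648998 191.70131408] top [287.96214566 213.34649887]
pred side handle top -0.05 [270.00020892 194.91476173] top [275.96581423 209.87195982]
canvas long ang 175.83453898081385
```

Run:
```python
import cv2
a=cv2.resize(cv2.imread('pics/side0.png')[165:300,175:360],None,fx=4.2,fy=4.2,interpolation=cv2.INTER_CUBIC)
cv2.imwrite('pics/crop2.png',a)
```

```text
(no output)
```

View pics/crop2.png

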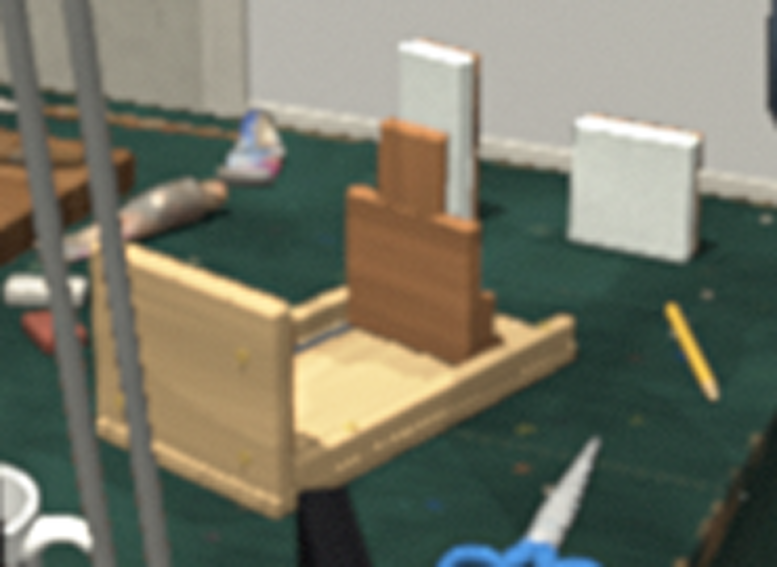

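The side crop shows the racked area with the stop board (412,270 in crop) and handle (414,165), with the square canvas upright at right (635,190) and the tall canvas behind the stop. The stop's front face is at rack y ≈ -0.063.

Run:
```python
from h import *
print(toolinc([.435,-.287,.20],down(-94.2)))
```

```text
[ 1.0838 -0.7257  0.0309  0.     -0.      0.1232]
```

>>> move_arm(increments=[[0.98, -0.65, 0, 0, 0, 0.123, 1], [0.98, -0.65, 0, 0, 0, 0.123, 1], [0.98, -0.65, 0, 0, 0, 0.123, 1], [0.98, -0.65, 0, 0, 0, 0.123, 1], [0.98, -0.65, 0, 0, 0, 0.123, 1], [0.98, -0.65, 0, 0, 0, 0.123, 1], [0.98, -0.65, 0, 0, 0, 0.123, 1], [0.98, -0.65, 0, 0, 0, 0.123, 1], [0.98, -0.65, 0, 0, 0, 0.123, 1], [0.98, -0.65, 0, 0, 0, 0.123, 1]])

```text
time_s: 1.83
position: [0.4144, -0.3143, 0.2094]
tcp_rot: [[0.998, -0.067, 0.001], [-0.067, -0.998, 0.002], [0.0, -0.002, -1.0]]
force: [-0.8, 0.5, 0.4]
opening: 1.002
grasp_force: 0.0
```

Run:
```python
from h import *
s=bot.read_state();print(s['time_s'],s['position'],np.round(s['tcp_rot'],3).tolist(),s['joint_positions'])
print(toolinc([.435,-.287,.20],down(-94.2)))
c=cap('wrist','w1.png');print(nets.find_in('wrist','canvas_mid'))
for x in(-.045,.045):
  for y in(-.012,.012):
    X=np.array([.435,-.287])+down(-94.2)[:2,0]*x+down(-94.2)[:2,1]*y;print(proj(c,np.r_[X,.09]))
```

```text
1.8333 [ 0.41438386 -0.31426451  0.2094369 ] [[0.998, -0.067, 0.001], [-0.067, -0.998, 0.002], [0.0, -0.002, -1.0]] [-4.95512880e+01  2.21656514e+01  9.70046319e+01  9.38766293e-02
  6.08771410e+01  4.42537471e+01]
[ 0.0624 -0.0952  0.0316 -0.0005 -0.0001  0.0019]
[{'location': [252.3, 182.4], 'conf': 0.72}]
[243.67101654 230.83758783]
[267.97786311 230.99602569]
[241.23487673 136.9765967 ]
[267.39367093 137.13587964]
```

View pics/w1.png

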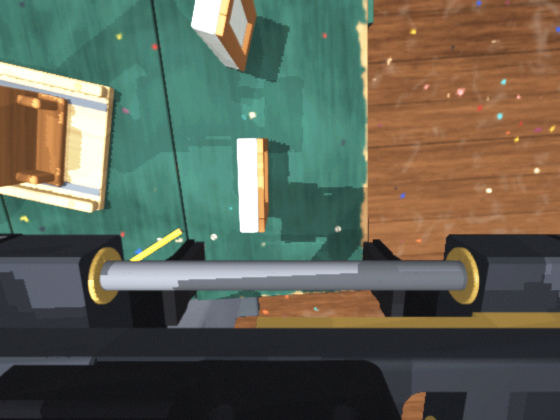

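Wrist picture: the white square canvas's top edge is at (238–265, 139–231), the tall one at (225,30), stop and rack at left; the canvas lies about 2.5 mm more to +y than predicted, angle as predicted.

Run:
```python
from h import *
print(toolinc([.434,-.285,.062],down(-94.2)))
```

```text
[ 6.280e-02 -1.151e-01  4.914e-01  3.000e-04 -0.000e+00  1.000e-03]
```

>>> move_arm(increments=[[0.063, -0.1, 0, 0, 0, 0.001, 1], [0.063, -0.1, 0, 0, 0, 0.001, 1], [0.063, -0.101, 0.1, 0, 0, 0.001, 1], [0.063, -0.101, 0.2, 0, 0, 0.001, 1], [0.063, -0.101, 0.3, 0, 0, 0.001, 1], [0.063, -0.101, 0.38, 0, 0, 0.001, 1], [0.063, -0.115, 0.45, 0, 0, 0.001, 1], [0.063, -0.115, 0.49, 0, 0, 0.001, 1], [0.063, -0.115, 0.49, 0, 0, 0.001, 1], [0.063, -0.115, 0.49, 0, 0, 0.001, 1]])

```text
time_s: 2.77
position: [0.433, -0.2865, 0.0618]
tcp_rot: [[0.997, -0.077, -0.001], [-0.077, -0.997, 0.001], [-0.001, -0.0, -1.0]]
force: [0.4, 0.2, 0.4]
opening: 0.997
grasp_force: 0.0
```

>>> move_arm(increments=[[0, 0, 0, 0, 0, 0, 0.5], [0, 0, 0, 0, 0, 0, 0.1], [0, 0, 0, 0, 0, 0, 0.1], [0, 0, 0, 0, 0, 0, 0.1], [0, 0, 0, 0, 0, 0, 0.1], [0, 0, 0, 0, 0, 0, 0.1], [0, 0, 0, 0, 0, 0, 0.1], [0, 0, 0, 0, 0, 0, 0.1]])

```text
time_s: 3.43
position: [0.4338, -0.2851, 0.0623]
tcp_rot: [[0.997, -0.075, 0.0], [-0.075, -0.997, -0.0], [0.0, 0.0, -1.0]]
force: [-0.5, 0.2, 0.6]
opening: 0.475
grasp_force: 0.0
```

>>> move_arm(increments=[[0, 0, 0, 0, 0, 0, 0.1], [0, 0, 0, 0, 0, 0, 0.1], [0, 0, 0, 0, 0, 0, 0.1], [0, 0, 0, 0, 0, 0, 0.1], [0, 0, 0, 0, 0, 0, 0.1], [0, 0, 0, 0, 0, 0, 0.1], [0, 0, 0, 0, 0, 0, 0.1]])

```text
time_s: 4.02
position: [0.4337, -0.2851, 0.0622]
tcp_rot: [[0.997, -0.076, -0.0], [-0.076, -0.997, 0.0], [-0.0, -0.0, -1.0]]
force: [0.4, -0.7, 0.4]
opening: 0.276
grasp_force: 30.0
```

>>> move_arm(increments=[[0, 0, -0.05, 0, 0, 0, 0.1], [0, 0, -0.12, 0, 0, 0, 0.1], [0, 0, -0.23, 0, 0, 0, 0.1], [0, 0, -0.35, 0, 0, 0, 0.1], [0, 0, -0.47, 0, 0, 0, 0.1], [0, 0, -0.58, 0, 0, 0, 0.1], [0, 0, -0.64, 0, 0, 0, 0.1], [0, 0, -0.64, 0, 0, 0, 0.1], [0, 0, -0.64, 0, 0, 0, 0.1]])

```text
time_s: 4.77
position: [0.4337, -0.2852, 0.2546]
tcp_rot: [[0.997, -0.076, 0.001], [-0.076, -0.997, -0.001], [0.001, 0.001, -1.0]]
force: [-0.1, 0.4, -2.2]
opening: 0.274
grasp_force: 30.0
```

Run:
```python
from h import *
s=bot.read_state();print(s['time_s'],s['position'],s['opening'],s['force'])
o=np.array([.5178,.0288]);u=np.array([.287,.958])
print(toolinc(np.r_[o+u*.045,.255],down(-106.7)))
c=cap('wrist','w2.png')
```

```text
4.7667 [ 0.43368869 -0.2851685   0.25457552] 0.2736580607475112 [-0.06357886  0.44227108 -2.23882583]
[ 2.3240e-01 -1.2113e+00 -2.3000e-03  3.0000e-04 -3.0000e-04  6.8700e-02]
```

>>> move_arm(increments=[[0.02, -0.08, 0, 0, 0, 0.01, 0.1], [0.04, -0.19, 0, 0, 0, 0.02, 0.1], [0.06, -0.31, 0, 0, 0, 0.03, 0.1], [0.08, -0.43, 0, 0, 0, 0.04, 0.1], [0.1, -0.55, 0, 0, 0, 0.05, 0.1], [0.13, -0.67, 0, 0, 0, 0.06, 0.1], [0.15, -0.79, 0, 0, 0, 0.069, 0.1], [0.17, -0.91, 0, 0, 0, 0.069, 0.1], [0.19, -0.98, 0, 0, 0, 0.069, 0.1], [0.19, -0.98, 0, 0, 0, 0.069, 0.1]])

```text
time_s: 5.65
position: [0.5119, 0.0081, 0.2515]
tcp_rot: [[0.959, -0.284, -0.005], [-0.284, -0.959, 0.003], [-0.005, -0.002, -1.0]]
force: [0.2, -0.0, -2.7]
opening: 0.272
grasp_force: 30.0
```

Run:
```python
from h import *
o=np.array([.5178,.0288]);u=np.array([.287,.958]);x=np.array([.958,-.287])
s=bot.read_state();print(s['time_s'],s['position'],s['opening'],s['force'])
print(toolinc(np.r_[o+u*.045,.255],down(-106.7)))
c=cap('wrist');im=c['image']
def W(a,b,z):return proj(c,np.r_[o+x*a+u*b,z])
def pl(pts,col):
    cv2.polylines(im,[np.round(pts).astype(int)],True,col,1)
pl([W(-.06,-.144,.028),W(.06,-.144,.028),W(.06,.11,.028),W(-.06,.11,.028)],(0,0,255))
pl([W(-.06,.11,.122),W(.06,.11,.122),W(.06,.126,.122),W(-.06,.126,.122)],(0,255,255))
pl([W(-.045,.11,.102),W(.045,.11,.102),W(.045,.086,.102),W(-.045,.086,.102)],(255,0,0))
f=-.063
pl([W(-.025,f,.159),W(.025,f,.159),W(.025,f-.014,.159),W(-.025,f-.014,.159)],(255,0,255))
cv2.imwrite('pics/w3.png',im)
```

```text
5.65 [0.51192248 0.00808411 0.25151896] 0.2724582655334046 [ 0.18681775 -0.00682148 -2.74215295]
[-0.0004 -0.2218 -0.0112 -0.0005  0.0017  0.0012]
```

View pics/w3.png

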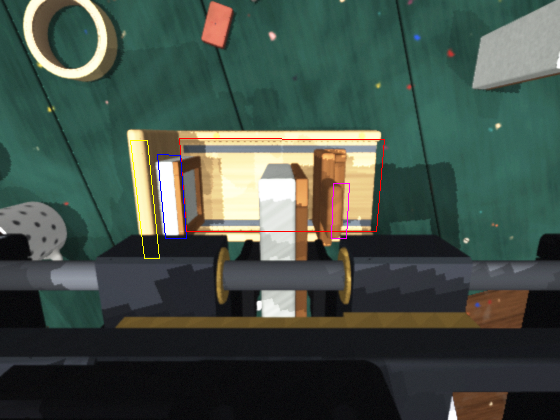

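The overlay agrees with the picture: wall (yellow, ~145,200), racked canvas (blue, 170,200), channel (red), handle (magenta, 340,210); the held canvas shows upright at (283,240).

>>> move_arm(increments=[[0, -0.1, 0, 0, 0, 0, 0.1], [0, -0.18, 0, 0, 0, 0, 0.1], [0, -0.22, 0, 0, 0, 0, 0.1], [0, -0.22, 0, 0, 0, 0, 0.1], [0, -0.22, 0, 0, 0, 0, 0.1], [0, -0.22, 0.06, 0, 0, 0, 0.1], [0, -0.22, 0.15, 0, 0, 0, 0.1], [0, -0.22, 0.18, 0, 0, 0, 0.1], [0, -0.22, 0.18, 0, 0, 0, 0.1], [0, -0.22, 0.18, 0, 0, 0, 0.1]])

```text
time_s: 6.53
position: [0.5315, 0.0659, 0.2]
tcp_rot: [[0.957, -0.289, -0.002], [-0.289, -0.957, -0.0], [-0.002, 0.001, -1.0]]
force: [0.1, -0.7, -1.2]
opening: 0.268
grasp_force: 30.0
```

Run:
```python
from h import *
o=np.array([.5178,.0288]);u=np.array([.287,.958]);x=np.array([.958,-.287])
s=bot.read_state();d=s['position'][:2]-o;print(s['time_s'],s['position'],'rack',d@x,d@u,s['joint_positions'])
print(toolinc(np.r_[o+u*.045,.077],down(-106.7)))
```

```text
6.5333 [0.53148566 0.06588104 0.19995088] rack 0.00246860144592217 0.03945142388752212 [-4.88287688e+00  2.40775902e+01  9.54501975e+01 -2.44442213e-02
  6.05675462e+01  1.01953287e+02]
[-7.600e-03 -1.880e-02  4.098e-01  2.000e-04  5.000e-04 -7.000e-04]
```

>>> move_arm(increments=[[-0.007, -0.02, 0, 0, 0, 0, 0.1], [-0.007, -0.02, 0.08, 0, 0, 0, 0.1], [-0.007, -0.02, 0.16, 0, 0, 0, 0.1], [-0.007, -0.02, 0.24, 0, 0, 0, 0.1], [-0.007, -0.02, 0.31, 0, 0, 0, 0.1], [-0.007, -0.02, 0.36, 0, 0, 0, 0.1], [-0.007, -0.02, 0.39, 0, 0, 0, 0.1], [-0.007, -0.02, 0.405, 0, 0, 0, 0.1], [-0.007, -0.02, 0.408, 0, 0, 0, 0.1], [-0.007, -0.02, 0.408, 0, 0, 0, 0.1]])

```text
time_s: 7.37
position: [0.5326, 0.0733, 0.0787]
tcp_rot: [[0.958, -0.288, 0.002], [-0.288, -0.958, -0.0], [0.002, -0.0, -1.0]]
force: [0.6, 0.1, -2.0]
opening: 0.273
grasp_force: 30.0
```

Run:
```python
from h import *
o=np.array([.5178,.0288]);u=np.array([.287,.958]);x=np.array([.958,-.287])
s=bot.read_state();d=s['position'][:2]-o;print(s['time_s'],s['position'],'rack',d@x,d@u,s['force'],s['opening'])
c=cap('side','s2.png');cv2.imwrite('pics/s2c.png',cv2.resize(c['image'][140:300,165:365],None,fx=3.5,fy=3.5,interpolation=cv2.INTER_CUBIC))
```

```text
7.3667 [0.53256156 0.07325024 0.07867707] rack 0.001384351070303488 0.046819898661592835 [ 0.55434027  0.13223609 -1.99302189] 0.2729119458019504
```

View pics/s2c.png

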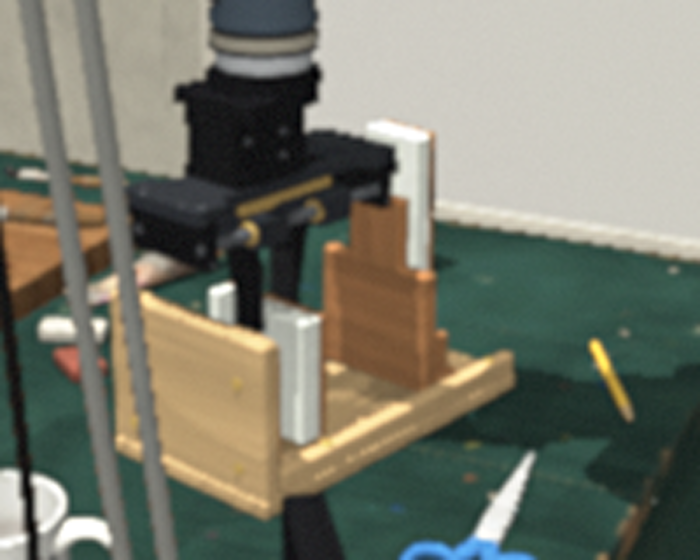

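The picture shows the held canvas (290,370 in the crop) in the channel between racked canvas (222,300) and the stop (380,300), the body clear of the handle. Lowering the last millimetres.

>>> move_arm(increments=[[0, 0, 0.006, 0, 0, 0, 0.1], [0, 0, 0.009, 0, 0, 0, 0.1], [0, 0, 0.012, 0, 0, 0, 0.1], [0, 0, 0.012, 0, 0, 0, 0.1], [0, 0, 0.012, 0, 0, 0, 0.1]])

```text
time_s: 7.83
position: [0.5316, 0.0732, 0.0744]
tcp_rot: [[0.958, -0.288, 0.0], [-0.288, -0.958, -0.0], [0.0, -0.0, -1.0]]
force: [-0.4, 0.8, -2.0]
opening: 0.275
grasp_force: 30.0
```

>>> move_arm(increments=[[0, 0, 0.001, 0, 0, 0, 0.1], [0, 0, 0.002, 0, 0, 0, 0.1], [0, 0, 0.003, 0, 0, 0, 0.1], [0, 0, 0.003, 0, 0, 0, 0.1]])

```text
time_s: 8.17
position: [0.5317, 0.0733, 0.0742]
tcp_rot: [[0.958, -0.288, 0.001], [-0.288, -0.958, -0.0], [0.001, -0.0, -1.0]]
force: [-0.9, 1.0, 4.9]
opening: 0.274
grasp_force: 30.0
```

>>> move_arm(increments=[[0, 0, 0, 0, 0, 0, 0.4], [0, 0, 0, 0, 0, 0, 0.4], [0, 0, 0, 0, 0, 0, 0.4], [0, 0, 0, 0, 0, 0, 0.4], [0, 0, 0, 0, 0, 0, 0.4]])

```text
time_s: 8.58
position: [0.5316, 0.0732, 0.0732]
tcp_rot: [[0.958, -0.288, -0.0], [-0.288, -0.958, 0.0], [-0.0, 0.0, -1.0]]
force: [-0.0, -0.1, 0.7]
opening: 0.392
grasp_force: 0.0
```

>>> move_arm(increments=[[0, 0, -0.03, 0, 0, 0, 0.4], [0, 0, -0.08, 0, 0, 0, 0.4], [0, 0, -0.15, 0, 0, 0, 0.4], [0, 0, -0.25, 0, 0, 0, 0.4], [0, 0, -0.36, 0, 0, 0, 0.4], [0, 0, -0.47, 0, 0, 0, 0.4], [0, 0, -0.55, 0, 0, 0, 0.4], [0, 0, -0.55, 0, 0, 0, 0.4], [0, 0, -0.55, 0, 0, 0, 0.4]])

```text
time_s: 9.33
position: [0.5325, 0.0732, 0.2405]
tcp_rot: [[0.958, -0.288, 0.004], [-0.288, -0.958, -0.0], [0.004, -0.001, -1.0]]
force: [-0.3, 0.2, -0.2]
opening: 0.4
grasp_force: 0.0
```

Run:
```python
from h import *
o=np.array([.5178,.0288]);u=np.array([.287,.958]);x=np.array([.958,-.287])
s=bot.read_state();print(s['time_s'],s['position'],s['opening'],s['force'])
g=o+u*(-.07)
for z in(.24,.135):print(toolinc(np.r_[g,z],down(-106.7)))
c=cap('wrist');im=c['image'];cs=cap('side')
def W(a,b,z):return proj(c,np.r_[o+x*a+u*b,z])
def pl(pts,col): cv2.polylines(im,[np.round(pts).astype(int)],True,col,1)
f=-.063
pl([W(-.025,f,.159),W(.025,f,.159),W(.025,f-.014,.159),W(-.025,f-.014,.159)],(255,0,255))
b=.047
pl([W(-.045,b+.012,.102),W(.045,b+.012,.102),W(.045,b-.012,.102),W(-.045,b-.012,.102)],(255,0,0))
b2=cv2.resize(cs['image'][140:300,165:365],None,fx=2.625,fy=2.625)
a=np.zeros((420,800,3),np.uint8);a[:,:525]=b2
a=np.hstack([cv2.resize(im,(400,300)),cv2.resize(b2,(375,300))]);cv2.imwrite('pics/p4.png',a)
```

```text
9.3333 [0.53249512 0.0731885  0.24046158] 0.40009542524739344 [-0.33839479  0.24840138 -0.1804826 ]
[-3.900e-03  3.892e-01  1.100e-03 -3.000e-04 -1.400e-03 -3.000e-04]
[-5.500e-03  3.895e-01  3.511e-01 -3.000e-04 -1.400e-03 -3.000e-04]
```

View pics/p4.png

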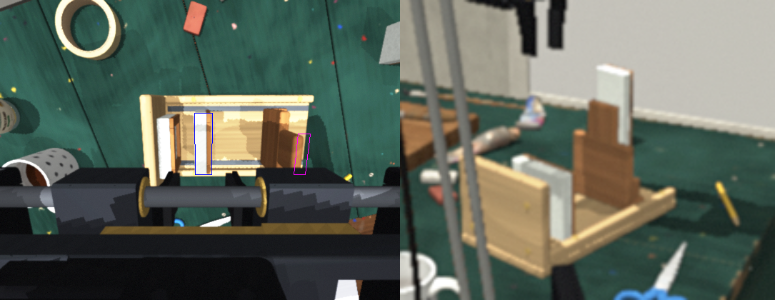

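The left part shows the placed canvas upright at (203,143), matching the blue outline, the racked one at (167,143), and the stop at (285,140); the right part confirms both stand. Next, over the stop handle.

>>> move_arm(increments=[[0, 0.1, 0, 0, 0, 0, 0.8], [0, 0.22, 0, 0, 0, 0, 0.8], [0, 0.33, 0, 0, 0, 0, 0.8], [0, 0.389, 0, 0, 0, 0, 0.8], [-0.003, 0.389, 0, 0, 0, 0, 0.8], [-0.003, 0.389, 0, 0, 0, 0, 0.8], [-0.003, 0.389, 0, 0, 0, 0, 0.8]])

```text
time_s: 10.02
position: [0.4965, -0.0376, 0.2373]
tcp_rot: [[0.957, -0.289, -0.002], [-0.289, -0.957, 0.001], [-0.003, -0.001, -1.0]]
force: [-0.6, 0.4, -0.2]
opening: 0.778
grasp_force: 0.0
```

Run:
```python
from h import *
o=np.array([.5178,.0288]);u=np.array([.287,.958]);x=np.array([.958,-.287])
s=bot.read_state();print(s['time_s'],s['position'],s['opening'])
for f in (-.063,-.070):
  g=o+u*(f-.007);print(toolinc(np.r_[g,.131],down(-106.7)))
c=cap('wrist');t=cap('top')
for n,cc in(('wrist',c),('top',t)):
  for th in('stop_grip','stop'):
    for d in nets.find_in(n,th)[:2]:
      X=atz(cc,d['location'],.134 if th=='stop_grip' else .08)[:2]-o;print(n,th,d,'rack',X@x,X@u)
im=c['image'].copy()
def W(a,b,z):return proj(c,np.r_[o+x*a+u*b,z])
f=-.063
cv2.polylines(im,[np.round([W(-.025,f,.159),W(.025,f,.159),W(.025,f-.014,.159),W(-.025,f-.014,.159)]).astype(int)],True,(255,0,255),1)
cv2.imwrite('pics/w5.png',im)
```

```text
10.0167 [ 0.49648033 -0.03759322  0.23731498] 0.7778003289179294
[ 5.500e-03  1.200e-03  3.544e-01 -2.000e-04  8.000e-04 -4.000e-04]
[ 5.500e-03  2.450e-02  3.544e-01 -2.000e-04  8.000e-04 -4.000e-04]
wrist stop_grip {'location': [288.9, 190.1], 'conf': 0.82} rack 0.015303511845086722 -0.07348754733457631
wrist stop {'location': [288.8, 195.1], 'conf': 0.93} rack 0.0003775798117594684 -0.0742797372314519
top stop_grip {'location': [278.5, 226.9], 'conf': 0.74} rack -0.0426667430675802 -0.0771691562337013
top stop {'location': [281.1, 228.2], 'conf': 0.42} rack -0.04145372285827187 -0.08569433548459911
```

View pics/w5.png

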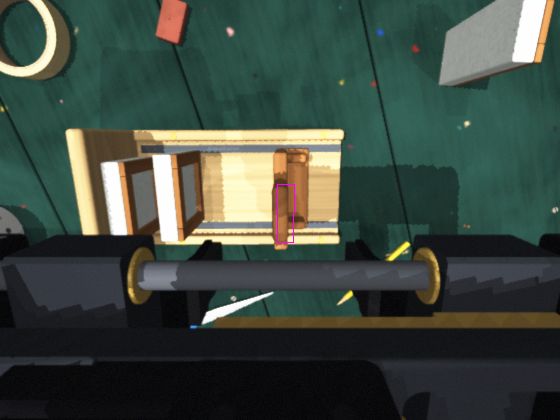

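The handle/board edge lies at columns 274–289, rows 150–245, in line with the outline; both canvases stand at (130,195) and (178,195).

>>> move_arm(increments=[[0.004, -0.005, 0.07, 0, 0, 0, 0.8], [0.004, -0.005, 0.15, 0, 0, 0, 0.8], [0.004, -0.005, 0.24, 0, 0, 0, 0.8], [0.004, -0.005, 0.31, 0, 0, 0, 0.6], [0.004, -0.005, 0.352, 0, 0, 0, 0.3], [0.004, -0.005, 0.352, 0, 0, 0, 0], [0.004, -0.005, 0.352, 0, 0, 0, 0], [0.004, -0.005, 0.352, 0, 0, 0, 0], [0.004, -0.005, 0.352, 0, 0, 0, 0], [0.004, -0.005, 0.352, 0, 0, 0, 0]])

```text
time_s: 11.15
position: [0.4995, -0.0374, 0.1339]
tcp_rot: [[0.958, -0.288, 0.003], [-0.288, -0.958, -0.001], [0.003, -0.0, -1.0]]
force: [-0.1, 0.1, 0.1]
opening: 0.351
grasp_force: 0.0
```

>>> move_arm(increments=[[0, 0, 0, 0, 0, 0, 0], [0, 0, 0, 0, 0, 0, 0], [0, 0, 0, 0, 0, 0, 0], [0, 0, 0, 0, 0, 0, 0], [0, 0, 0, 0, 0, 0, 0], [0, 0, 0, 0, 0, 0, 0]])

```text
time_s: 11.65
position: [0.4991, -0.037, 0.1333]
tcp_rot: [[0.958, -0.288, 0.001], [-0.288, -0.958, 0.0], [0.001, -0.0, -1.0]]
force: [-0.3, 2.2, 5.3]
opening: 0.153
grasp_force: 30.0
```

>>> move_arm(increments=[[0, -0.02, 0, 0, 0, 0, 0], [0, -0.06, 0, 0, 0, 0, 0], [0, -0.11, 0, 0, 0, 0, 0], [0, -0.16, 0, 0, 0, 0, 0], [0, -0.21, 0, 0, 0, 0, 0], [0, -0.25, 0, 0, 0, 0, 0], [0, -0.28, 0, 0, 0, 0, 0], [0, -0.3, 0, 0, 0, 0, 0], [0, -0.31, 0, 0, 0, 0, 0], [0, -0.31, 0, 0, 0, 0, 0]])

```text
time_s: 12.48
position: [0.5255, 0.0523, 0.1333]
tcp_rot: [[0.958, -0.287, 0.0], [-0.287, -0.958, -0.0], [0.0, 0.0, -1.0]]
force: [-0.7, 0.8, 6.6]
opening: 0.158
grasp_force: 30.0
```

>>> move_arm(increments=[[0, -0.01, 0, 0, 0, 0, 0], [0, -0.02, 0, 0, 0, 0, 0], [0, -0.03, 0, 0, 0, 0, 0], [0, -0.04, 0, 0, 0, 0, 0], [0, -0.05, 0, 0, 0, 0, 0], [0, -0.06, 0, 0, 0, 0, 0], [0, -0.07, 0, 0, 0, 0, 0], [0, -0.08, 0, 0, 0, 0, 0], [0, -0.085, 0, 0, 0, 0, 0], [0, -0.085, 0, 0, 0, 0, 0]])

```text
time_s: 13.32
position: [0.5324, 0.0757, 0.1333]
tcp_rot: [[0.958, -0.287, -0.001], [-0.287, -0.958, -0.002], [-0.0, 0.002, -1.0]]
force: [-2.7, -1.1, 7.4]
opening: 0.159
grasp_force: 30.0
```

Run:
```python
from h import *
o=np.array([.5178,.0288]);u=np.array([.287,.958]);x=np.array([.958,-.287])
s=bot.read_state();d=s['position'][:2]-o;print(s['time_s'],s['opening'],'rack',d@x,d@u,'q',d@u+.102,'F',s['force'][:2]@u,s['force'])
```

```text
13.3167 0.15871120588306717 rack 0.0005326278788165635 0.04912712286783594 q 0.15112712286783592 F -1.7830587369662048 [-2.70161222 -1.05187477  7.44464908]
```

Small steps of about 1.5 mm until the force rises.

>>> move_arm(increments=[[0, -0.003, 0, 0, 0, 0, 0], [0, -0.006, 0, 0, 0, 0, 0], [0, -0.009, 0, 0, 0, 0, 0], [0, -0.012, 0, 0, 0, 0, 0], [0, -0.014, 0, 0, 0, 0, 0], [0, -0.014, 0, 0, 0, 0, 0]])

```text
time_s: 13.82
position: [0.5335, 0.0794, 0.1333]
tcp_rot: [[0.958, -0.288, -0.001], [-0.288, -0.958, -0.002], [-0.001, 0.002, -1.0]]
force: [-2.8, -3.3, 7.5]
opening: 0.156
grasp_force: 30.0
```

>>> move_arm(increments=[[0, -0.002, 0, 0, 0, 0, 0], [0, -0.004, 0, 0, 0, 0, 0], [0, -0.004, 0, 0, 0, 0, 0]])

```text
time_s: 14.07
position: [0.5338, 0.0805, 0.1333]
tcp_rot: [[0.958, -0.288, -0.001], [-0.288, -0.958, -0.002], [-0.001, 0.002, -1.0]]
force: [-2.3, -2.4, 7.2]
opening: 0.156
grasp_force: 30.0
```

>>> move_arm(increments=[[0, -0.002, 0, 0, 0, 0, 0], [0, -0.004, 0, 0, 0, 0, 0], [0, -0.004, 0, 0, 0, 0, 0]])

```text
time_s: 14.32
position: [0.5342, 0.0816, 0.1333]
tcp_rot: [[0.958, -0.288, -0.001], [-0.288, -0.958, -0.002], [-0.001, 0.002, -1.0]]
force: [-2.7, -1.3, 6.5]
opening: 0.157
grasp_force: 30.0
```

>>> move_arm(increments=[[0, -0.002, 0, 0, 0, 0, 0], [0, -0.004, 0, 0, 0, 0, 0], [0, -0.004, 0, 0, 0, 0, 0]])

```text
time_s: 14.57
position: [0.5345, 0.0828, 0.1333]
tcp_rot: [[0.958, -0.288, -0.001], [-0.288, -0.958, -0.002], [-0.001, 0.002, -1.0]]
force: [-3.1, -2.0, 6.3]
opening: 0.159
grasp_force: 30.0
```

>>> move_arm(increments=[[0, -0.002, 0, 0, 0, 0, 0], [0, -0.004, 0, 0, 0, 0, 0], [0, -0.004, 0, 0, 0, 0, 0]])

```text
time_s: 14.82
position: [0.5346, 0.0833, 0.1333]
tcp_rot: [[0.958, -0.287, -0.002], [-0.287, -0.958, -0.003], [-0.001, 0.003, -1.0]]
force: [-2.9, -4.6, 7.1]
opening: 0.156
grasp_force: 30.0
```

>>> move_arm(increments=[[0, -0.002, 0, 0, 0, 0, 0], [0, -0.004, 0, 0, 0, 0, 0], [0, -0.004, 0, 0, 0, 0, 0]])

```text
time_s: 15.07
position: [0.5346, 0.0833, 0.1333]
tcp_rot: [[0.958, -0.286, -0.003], [-0.286, -0.958, -0.005], [-0.001, 0.006, -1.0]]
force: [-3.9, -7.4, 8.3]
opening: 0.155
grasp_force: 30.0
```

The stop has come up solid with rising force: snug. Release and lift.

>>> move_arm(increments=[[0, 0, 0, 0, 0, 0, 0.4], [0, 0, 0, 0, 0, 0, 0.4], [0, 0, 0, 0, 0, 0, 0.4], [0, 0, 0, 0, 0, 0, 0.4], [0, 0, 0, 0, 0, 0, 0.4], [0, 0, 0, 0, 0, 0, 0.4]])

```text
time_s: 15.57
position: [0.5357, 0.0862, 0.1325]
tcp_rot: [[0.958, -0.288, -0.0], [-0.288, -0.958, 0.0], [-0.0, 0.0, -1.0]]
force: [-0.0, -0.1, -0.1]
opening: 0.393
grasp_force: 0.0
```

>>> move_arm(increments=[[0, 0, -0.03, 0, 0, 0, 0.4], [0, 0, -0.08, 0, 0, 0, 0.4], [0, 0, -0.16, 0, 0, 0, 0.4], [0, 0, -0.26, 0, 0, 0, 0.4], [0, 0, -0.36, 0, 0, 0, 0.4], [0, 0.1, -0.4, 0, 0, 0, 0.4], [0, 0.2, -0.4, 0, 0, 0, 0.4], [0, 0.3, -0.4, 0, 0, 0, 0.4], [0, 0.3, -0.4, 0, 0, 0, 0.4], [0, 0.3, -0.4, 0, 0, 0, 0.4]])

```text
time_s: 16.4
position: [0.5097, -0.0011, 0.2535]
tcp_rot: [[0.957, -0.291, 0.001], [-0.291, -0.957, 0.0], [0.001, -0.0, -1.0]]
force: [0.4, 0.4, 1.1]
opening: 0.4
grasp_force: 0.0
```

Run:
```python
from h import *
s=bot.read_state();print(s['time_s'],s['position'],s['opening'],s['force'])
c=cap('wrist');cs=cap('side')
b=cs['image'][140:300,165:365]
cv2.imwrite('pics/p6.png',np.hstack([cv2.resize(c['image'][60:300,20:340],(400,300)),cv2.resize(b,(375,300),interpolation=cv2.INTER_CUBIC)]))
```

```text
16.4 [ 0.50967516 -0.00111538  0.25353978] 0.40037861139149467 [0.4287606  0.36719861 1.07000013]
```

View pics/p6.png

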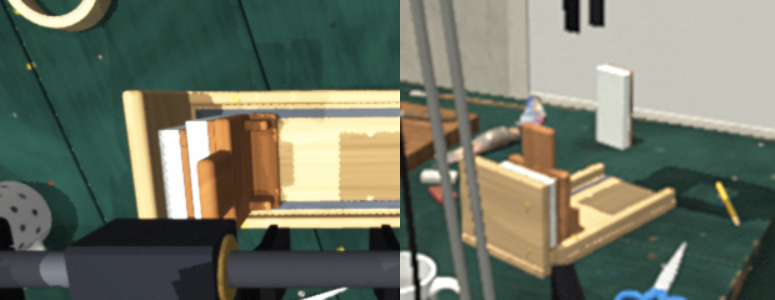

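Both canvases sit at (172,170) and (200,165), pressed between the end wall and the stop (235,170). The tall one is unmoved at (614,105), and the robot touches nothing.

```bash
python3 -c "
from rig import workorder;print(workorder.hand_in())"
```

```text
the job is handed in; nothing more can be done
None
```

The loose square canvas now stands in the rack beside its neighbour, the stop is slid up until both are snug against the end wall, the tall canvas is untouched, and the job was handed in at about 16.5 s of robot time.

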